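# Empty the walnut pails and hang them up

### The arm

A 6-joint arm with a two-finger parallel gripper is mounted at the origin on the work surface. World frame = base frame: x ahead of the robot, y to its left, z up, the work surface at z = 0. Lengths are in m, angles in rad, forces in N, time in s.
With the tool pointing down it reaches from about 0.3 to 0.775 m from the base axis. Payload 14.6 kg.
Tool frame: the origin (TCP) lies on the centre line of the jaws, within the pads' length; the fingertips stand 14 mm ahead of it and the grasp point (between the pads) lies 5 mm behind it; x points along the fingers, y is the direction in which the jaws open and shut, and the axes are right-handed (so a half turn about x gives the same grasp; the last joint's range is limited). The gripper opens to 94 mm and grips with 3 to 60 N. Pads are 16 mm wide; open, the fingers measure 119 mm over their backs; the gripper's body (75 mm by 177 mm) begins 78 mm behind the grasp point.
Start: joints at [1.078, 0.3, 1.521, -0, 1.321, -0.067], TCP at [0.227, 0.501, 0.219] pointing down, gripper open.
Joint ranges: [-3.03, 3.03], [-0.79, 2.21], [0.23, 2.52], [-1.04, 4.18], [0, 3.07], [-2.55, 2.55]. Speed limits (rad/s): [2.22, 2.22, 2.57, 3.14, 3.14, 3.14].

### API

Orientations are given as [roll, pitch, yaw] about the fixed x, y, z axes, in that order (R = Rz(yaw) Ry(pitch) Rx(roll)).
In Python, from station import * gives the robot as it stands. The module is installed in compiled form; this text tells all that it offers.
- The arm moves only by the shell command python3 -m handwheel 'ROWS' [FORCE]. ROWS is JSON, a list of rows, each a list of 3 entries, a list of its own where there are three numbers: the shift along the tool's x, y, z in mm, then the turn about the tool's x in rad, then the gripper command: -1 is fully open, 1 is shut, values between are in proportion. In form: [[[dx, dy, dz], spin, gripper], ...]. A call has exactly 5 rows; each row is the pose to reach, as a shift and turn from the pose measured when the call began, along the tool's axes at that moment; what a row does not reach only later rows make up. A row lasts 1/10 s, in which the tool goes at most 50 mm and 8.59 degrees, less where a joint would pass 70% of its speed; a pose out of reach is approached as far as the arm can. A call with a gripper value outside its range is refused whole. The fingers move at their own pace and stop on an object; FORCE is the grip in N (left out, the last holds). Time passes only in rows, so rows that repeat a pose let the fingers close, or fill a call up. It gives the time, the measured TCP pose, the force and the opening at its end, in the units of the state.
- get_obs(): the state, without advancing time (a new reading comes with each control period).
- camera(name): name is "scene" or "top"; returns (picture, depth): 384x512x3 uint8, blue, green, red; 384x512 float32, m along the optical axis (not along the pixel's ray), 0 where there is no reading.
- camera_info(name): a dict with "fx", "fy", "cx", "cy" (pixels), "k1" (the pictures are not rectified: a ray, as slopes to the right and down, at radius r is drawn at 1 + k1 r^2 times it, then the intrinsics apply), "extrinsics" (4x4, takes a point from camera to world coordinates). Camera axes: x right, y down, z forward; pixel columns grow to the right and rows downward; lengths in m; the calibration is good to about 2 mm. A picture is of the moment at which its call begins. camera_info takes no time and is no camera call.
- hand_in(): hands the job in, once; it reports no verdict.
The state is a dict: "time_s": time; "qpos": joint angles; "joint_vel": joint speeds; "tau": joint torques, N m; "ee_pos": TCP position; "eef_rot": TCP orientation; "force": force on the tool from outside, world axes, zero at the start; "moment": the same for the moment, N m; "grip_width": finger opening in m.
Only numpy, scipy, OpenCV 4.12 (cv2) and the standard library are available. Lean on these libraries where they do the work, as an engineer would, in place of code of your own. Each camera call takes 0.05 s, during which the arm holds its last target. There are 200 camera calls.

### The job

Tip the walnuts out of every pail into the wooden tray (do not reach into the pails to pick them out; any that miss the tray must be put in it), and hang every pail, also one that was empty from the start, upright by its handle on a hook of the rack, one pail to a hook. Leave the jars and the roll of tape where they are.

Things in the scene. Friction and masses are not known exactly. Their poses are not given: they have to be found in the camera images.
- pail_red: small red tapered tin pail, rigid upright handle; holds one to three walnuts. Origin: centre of underside, z up. 75 mm high, outside diameter 104 at the rim, 68 at the foot, wall 3, floor 4, 0.2 kg. Handle: flat straps at y = +52 and -52 (12 wide in x, 4 thick) up to a round wooden bar along y, diameter 16, 108 long, axis 150 above the underside; 67 mm free between rim and bar
- pail_red_grip (a point): middle of the red pail's wooden handle bar (on its axis, 150 mm above the pail's underside); y runs along the bar
- pail_blue: small blue tapered tin pail, rigid upright handle; holds one to three walnuts. Origin: centre of underside, z up. 75 mm high, outside diameter 104 at the rim, 68 at the foot, wall 3, floor 4, 0.2 kg. Handle: flat straps at y = +52 and -52 (12 wide in x, 4 thick) up to a round wooden bar along y, diameter 16, 108 long, axis 150 above the underside; 67 mm free between rim and bar
- pail_blue_grip (a point): middle of the blue pail's wooden handle bar (on its axis, 150 mm above the pail's underside); y runs along the bar
- pail_green: small green tapered tin pail, rigid upright handle; may be absent; holds no walnuts. Origin: centre of underside, z up. 75 mm high, outside diameter 104 at the rim, 68 at the foot, wall 3, floor 4, 0.2 kg. Handle: flat straps at y = +52 and -52 (12 wide in x, 4 thick) up to a round wooden bar along y, diameter 16, 108 long, axis 150 above the underside; 67 mm free between rim and bar
- pail_green_grip (a point): middle of the green pail's wooden handle bar (on its axis, 150 mm above the pail's underside); y runs along the bar
- pail_yellow: small yellow tapered tin pail, rigid upright handle; may be absent; holds no walnuts. Origin: centre of underside, z up. 75 mm high, outside diameter 104 at the rim, 68 at the foot, wall 3, floor 4, 0.2 kg. Handle: flat straps at y = +52 and -52 (12 wide in x, 4 thick) up to a round wooden bar along y, diameter 16, 108 long, axis 150 above the underside; 67 mm free between rim and bar
- pail_yellow_grip (a point): middle of the yellow pail's wooden handle bar (on its axis, 150 mm above the pail's underside); y runs along the bar
- nut_red1: walnut in its shell, brown, 28 mm thick and 31 mm long (along x), 14 g; it starts in the red pail (may be absent). Origin: on its skin, 14 mm from its centre, which is at z = +14 mm in its own frame
- nut_red2: walnut in its shell, brown, 28 mm thick and 31 mm long (along x), 14 g; it starts in the red pail (may be absent). Origin: on its skin, 14 mm from its centre, which is at z = +14 mm in its own frame
- nut_red3: walnut in its shell, brown, 28 mm thick and 31 mm long (along x), 14 g; it starts in the red pail (may be absent). Origin: on its skin, 14 mm from its centre, which is at z = +14 mm in its own frame
- nut_blue1: walnut in its shell, brown, 28 mm thick and 31 mm long (along x), 14 g; it starts in the blue pail (may be absent). Origin: on its skin, 14 mm from its centre, which is at z = +14 mm in its own frame
- nut_blue2: walnut in its shell, brown, 28 mm thick and 31 mm long (along x), 14 g; it starts in the blue pail (may be absent). Origin: on its skin, 14 mm from its centre, which is at z = +14 mm in its own frame
- nut_blue3: walnut in its shell, brown, 28 mm thick and 31 mm long (along x), 14 g; it starts in the blue pail (may be absent). Origin: on its skin, 14 mm from its centre, which is at z = +14 mm in its own frame
- tray: open wooden tray, 260 mm (x) by 220 mm (y), 65 mm high, walls and floor 8 mm, 0.9 kg, loose on the table. Origin: centre of the underside
- rack: fixed stand: wooden foot 130 x 560 mm, posts at its y = +260 and -260, cross bar 255 to 289 mm above the table with its front face 10 mm behind (+x of) the origin, and four steel hooks 130 mm apart that point to the rack's -x. Origin: on the table, mid-rack. A pail's handle goes over a hook's tip from the front (moving to +x), rod between rim and bar, bar square to the hook, and is then lowered
- hook_1 (a point): hook at y = +195 mm of the rack, axes as the rack's. The point is where the axis of a hung handle bar rests, 265 mm above the table. 10 mm rod; its dip, 32 mm long in x, has its top 8 mm below the point; the upturned tip ends 38 mm in front (-x), its top 19 mm above the point; behind, the rod runs to the cross bar 12 mm higher than the dip. A bar axis 27 to 57 mm above the point passes the tip
- hook_2 (a point): hook at y = +65 mm of the rack, axes as the rack's. The point is where the axis of a hung handle bar rests, 265 mm above the table. 10 mm rod; its dip, 32 mm long in x, has its top 8 mm below the point; the upturned tip ends 38 mm in front (-x), its top 19 mm above the point; behind, the rod runs to the cross bar 12 mm higher than the dip. A bar axis 27 to 57 mm above the point passes the tip
- hook_3 (a point): hook at y = -65 mm of the rack, axes as the rack's. The point is where the axis of a hung handle bar rests, 265 mm above the table. 10 mm rod; its dip, 32 mm long in x, has its top 8 mm below the point; the upturned tip ends 38 mm in front (-x), its top 19 mm above the point; behind, the rod runs to the cross bar 12 mm higher than the dip. A bar axis 27 to 57 mm above the point passes the tip
- hook_4 (a point): hook at y = -195 mm of the rack, axes as the rack's. The point is where the axis of a hung handle bar rests, 265 mm above the table. 10 mm rod; its dip, 32 mm long in x, has its top 8 mm below the point; the upturned tip ends 38 mm in front (-x), its top 19 mm above the point; behind, the rod runs to the cross bar 12 mm higher than the dip. A bar axis 27 to 57 mm above the point passes the tip
- jar_1: glass jar with brass lid, 74 mm wide, 115 mm high; bystander, to be left alone. Origin: centre of the underside
- jar_2: glass jar with brass lid, 74 mm wide, 115 mm high; bystander, to be left alone. Origin: centre of the underside
- tape: roll of yellow tape lying flat, 84 mm wide, 22 mm high; bystander, to be left alone. Origin: centre of the underside

How it is judged:
By the outcome, as a careful person would: the job done as asked, in the order asked, and still so for the second after the job is handed in, with the robot touching nothing.
Of nut_red1, nut_red2, nut_red3, nut_blue1, nut_blue2, nut_blue3 only 4 to 6 are there at a start; the rules pass over those that are not, and their reading is None.
Of pail_green, pail_yellow only 1 to 2 are there at a start; the rules pass over those that are not, and their reading is None.
At some moment in a run one of tray may be knocked a few centimetres aside while the robot is not near it.
It also fails if it takes over 210 s, if anything falls off the work surface, if the arm or the gripper's body presses on something with over 40 N, if the wrist force passes 120 N, or if a joint passes its speed limit or range.

## Working session

There is one attempt and no reset: what is moved stays moved. The work goes in short steps, Python scripts to look and compute and a shell command to move; the robot and the scene stay as the last step left them, time stands still between calls to the robot, and variables do not carry over. Pictures are saved under pics/ and viewed, about 12 in all and at most 16, crops included, and the job is handed in when it is done.

```bash
mkdir -p pics; cat > h.py <<'E'
import numpy as np, cv2, json, sys
from station import *
from scipy.spatial.transform import Rotation as R
def look(cam,tag,crop=None,scale=1):
    p,d=camera(cam); np.savez(f'pics/{cam}_{tag}.npz',p=p,d=d)
    q=p if crop is None else p[crop[1]:crop[3],crop[0]:crop[2]]
    cv2.imwrite(f'pics/{cam}_{tag}.png',cv2.resize(q,None,fx=scale,fy=scale,interpolation=cv2.INTER_CUBIC)); return p,d
def rays(cam,uv):
    c=camera_info(cam); uv=np.atleast_2d(np.float64(uv))
    K=np.array([[c['fx'],0,c['cx']],[0,c['fy'],c['cy']],[0,0,1]])
    n=cv2.undistortPoints(uv[:,None],K,np.array([c['k1'],0,0,0.]))[:,0]
    return np.c_[n,np.ones(len(n))],np.array(c['extrinsics'])
def plane(cam,uv,z):
    r,E=rays(cam,uv); d=r@E[:3,:3].T; o=E[:3,3]; return o+d*((z-o[2])/d[:,2])[:,None]
def deproj(cam,uv,d):
    r,E=rays(cam,uv); uv=np.atleast_2d(uv).astype(int); return (r*d[uv[:,1],uv[:,0]][:,None])@E[:3,:3].T+E[:3,3]
def cloud(cam,mask,d):
    v,u=np.nonzero(mask&(d>0)); return deproj(cam,np.c_[u,v],d)
def to(x,y,z,yaw=None):
    "rows' shift for a world TCP target; yaw= world angle of the jaw direction (mod pi)"
    o=get_obs(); T=R.from_euler('xyz',o['eef_rot']).as_matrix()
    s=T.T@(np.array([x,y,z])-o['ee_pos'])*1000; a=np.arctan2(T[1,1],T[0,1])
    print('shift',s.round(1),'jaw ang',round(a,3),end=' ')
    if yaw is not None:
        e=(yaw-a+np.pi/2)%np.pi-np.pi/2
        print('spin',round(-e,3),'q6',o['qpos'][5].round(2))
E
python3 - <<'E'
from h import *
np.set_printoptions(precision=3,suppress=True)
for c in('scene','top'):
    look(c,'0',scale=1.5); i=camera_info(c); print(c,{k:np.array(v) for k,v in i.items()})
print(get_obs())
E
```

```text
scene {'fx': array(369.552), 'fy': array(369.552), 'cx': array(248.981), 'cy': array(194.331), 'k1': array(-0.086), 'extrinsics': array([[-0.615,  0.551, -0.565,  1.221],
       [ 0.789,  0.419, -0.45 ,  0.441],
       [-0.011, -0.722, -0.692,  0.95 ],
       [ 0.   ,  0.   ,  0.   ,  1.   ]])}
top {'fx': array(446.695), 'fy': array(446.695), 'cx': array(261.079), 'cy': array(190.98), 'k1': array(-0.076), 'extrinsics': array([[ 0.027, -0.986,  0.164,  0.349],
       [-1.   , -0.025,  0.019, -0.095],
       [-0.014, -0.164, -0.986,  1.46 ],
       [ 0.   ,  0.   ,  0.   ,  1.   ]])}
{'time_s': 0.1, 'qpos': array([ 1.078,  0.3  ,  1.522, -0.   ,  1.321, -0.067]), 'joint_vel': array([-0.   ,  0.   , -0.003,  0.   , -0.001, -0.   ]), 'tau': array([ -0.002, -53.264, -35.328,   0.071,   0.023,  -0.   ]), 'ee_pos': array([0.227, 0.501, 0.219]), 'eef_rot': array([-1.637,  1.57 , -2.063]), 'force': array([ 0.314, -0.832, -0.661]), 'moment': array([ 0.009, -0.017,  0.046]), 'grip_width': 0.09387870712537469}
```

View pics/top_0.png

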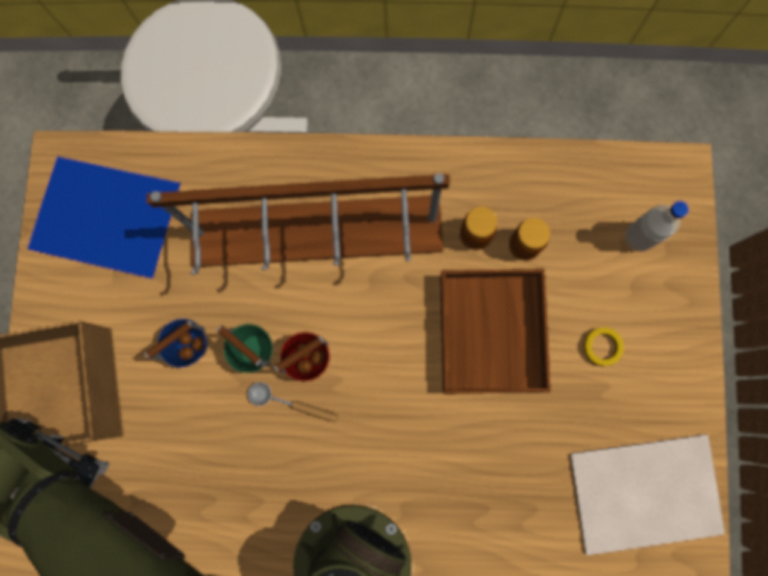

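View pics/scene_0.png

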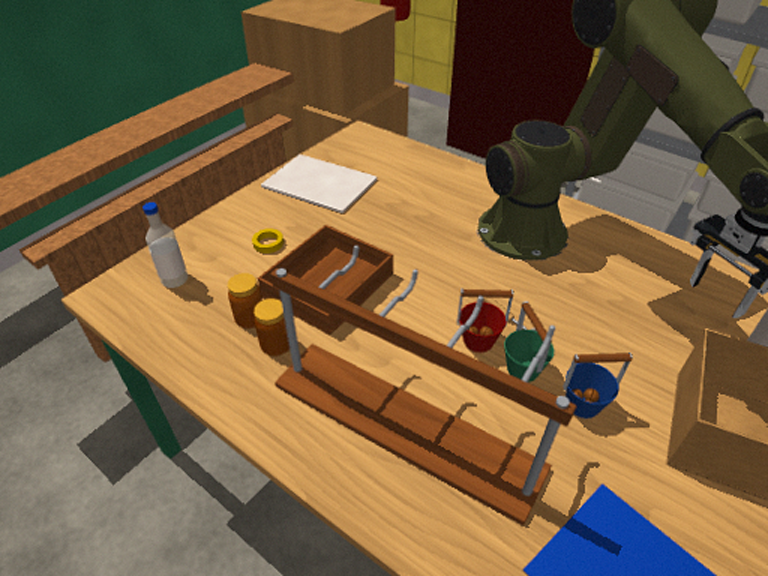

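```bash
cat > m.py <<'E'
from h import *
np.set_printoptions(precision=3,suppress=True)
def grid(cam,d):
    h,w=d.shape; u,v=np.meshgrid(np.arange(w),np.arange(h))
    return deproj(cam,np.c_[u.ravel(),v.ravel()],d).reshape(h,w,3)
def bars(G,box,zr=(.142,.17)):
    m=(G[...,2]>zr[0])&(G[...,2]<zr[1])&(G[...,0]>box[0])&(G[...,0]<box[1])&(G[...,1]>box[2])&(G[...,1]<box[3])
    n,l=cv2.connectedComponents(m.astype(np.uint8))
    for i in range(1,n):
        P=G[l==i]
        if len(P)<15: continue
        c,(w,h),a=cv2.minAreaRect((P[:,:2]*1000).astype(np.float32))
        b=cv2.boxPoints((c,(w,h),a)); e=(b[1]-b[0]) if np.linalg.norm(b[1]-b[0])>np.linalg.norm(b[2]-b[1]) else b[2]-b[1]
        print('bar n',len(P),'c',np.array(c).round(),'size',round(w),round(h),'bar ang',round(float(np.arctan2(e[1],e[0])%np.pi),3),'z',np.median(P[:,2]).round(3),'px',np.argwhere(l==i).mean(0)[::-1].round())
def tray(G):
    m=(G[...,2]>.05)&(G[...,2]<.075)&(G[...,0]>.2)&(G[...,0]<.65)&(G[...,1]>-.6)&(G[...,1]<-.05)
    n,l,s,_=cv2.connectedComponentsWithStats(m.astype(np.uint8)); i=1+np.argmax(s[1:,4])
    P=G[l==i]; print('tray rim',len(P),cv2.minAreaRect((P[:,:2]*1000).astype(np.float32)),'z',np.median(P[:,2]).round(3))
E
python3 - <<'E'
from m import *
for c in('top','scene'):
    f=np.load(f'pics/{c}_0.npz'); G=grid(c,f['d']); print(c)
    bars(G,(.25,.6,0,.45)); tray(G)
    m=(G[...,2]>.245)&(G[...,2]<.30)&(G[...,0]>.5)&(G[...,0]<.85)&(G[...,1]>-.35)&(G[...,1]<.55)
    P=G[m]; print('rack',len(P),cv2.minAreaRect((P[:,:2]*1000).astype(np.float32)))
    m=(G[...,2]>.30)&(G[...,0]>.5)&(G[...,0]<.9)&(G[...,1]>-.35)&(G[...,1]<.55)
# hooks tips via top view
f=np.load('pics/top_0.npz'); G=grid('top',f['d'])
for u,v0,v1 in((196,200,285),(265,195,275),(336,190,270),(406,185,265)):
    print([G[int(v/1.5),int(u/1.5)].round(3).tolist() for v in range(v0,v1,9)])
E
```

```text
top
bar n 202 c [450. 369.] size 16 112 bar ang 2.249 z 0.157 px [112. 226.]
bar n 204 c [444. 228.] size 109 17 bar ang 0.914 z 0.157 px [159. 230.]
bar n 206 c [430. 107.] size 16 108 bar ang 2.188 z 0.157 px [199. 235.]
tray rim 869 ((496.1947021484375, -287.33502197265625), (260.52392578125, 219.57156372070312), 1.8702925443649292) z 0.065
rack 2711 ((653.543212890625, 102.75065612792969), (159.7573699951172, 557.0745239257812), 5.007556438446045)
scene
bar n 178 c [432. 111.] size 18 108 bar ang 2.174 z 0.154 px [324. 195.]
bar n 146 c [441. 227.] size 101 17 bar ang 0.895 z 0.155 px [356. 213.]
bar n 224 c [452. 373.] size 17 109 bar ang 2.264 z 0.155 px [401. 238.]
tray rim 568 ((495.0574951171875, -284.0752258300781), (262.79168701171875, 220.8567352294922), 1.907047152519226) z 0.06
rack 3755 ((657.8431396484375, 103.79981994628906), (158.11614990234375, 557.0189208984375), 4.936429977416992)
[[0.698, 0.295, 0.282], [0.685, 0.298, 0.27], [0.667, 0.296, 0.269], [0.649, 0.293, 0.274], [0.634, 0.295, 0.264], [0.616, 0.293, 0.268], [0.601, 0.294, 0.259], [0.585, 0.294, 0.256], [0.564, 0.286, 0.276], [0.594, 0.373, -0.0]]
[[0.709, 0.167, 0.283], [0.696, 0.169, 0.267], [0.678, 0.167, 0.27], [0.661, 0.166, 0.271], [0.645, 0.166, 0.268], [0.629, 0.166, 0.263], [0.613, 0.166, 0.258], [0.597, 0.166, 0.253], [0.575, 0.159, 0.281]]
[[0.721, 0.034, 0.288], [0.712, 0.036, 0.263], [0.693, 0.035, 0.269], [0.675, 0.034, 0.27], [0.658, 0.033, 0.273], [0.643, 0.033, 0.262], [0.627, 0.033, 0.259], [0.61, 0.032, 0.26], [0.589, 0.029, 0.279]]
[[0.731, -0.092, 0.294], [0.722, -0.092, 0.269], [0.704, -0.092, 0.27], [0.688, -0.093, 0.265], [0.67, -0.093, 0.268], [0.654, -0.094, 0.265], [0.639, -0.094, 0.255], [0.622, -0.094, 0.255], [0.659, -0.095, 0.003]]
```

```bash
python3 -c "
from h import *
to(.431,.109,.26,.61)"
```

```text
shift [ -40.8 -272.5  347.5] jaw ang 1.145 spin 0.535 q6 -0.07
```

```bash
python3 -m handwheel '[[[-40,0,0],0,-0.1],[[-41,-35,45],0.1,-0.1],[[-41,-65,85],0.2,-0.1],[[-41,-95,125],0.3,-0.1],[[-41,-125,160],0.4,-0.1]]' 10; python3 -c "
from h import *
to(.431,.109,.26,.61)"
```

```text
time_s: 0.6
ee_pos: [0.3203, 0.3218, 0.2599]
eef_rot: [-1.245, 1.57, -2.075]
force: [2.2, 0.0, 0.1]
grip_width: 0.0574
shift [  0.  -62.1 231.7] jaw ang 0.741 spin 0.131 q6 -0.03
```

```bash
python3 -m handwheel '[[[0,-12,45],0.1,-0.1],[[0,-24,90],0.13,-0.1],[[0,-36,135],0.13,-0.1],[[0,-48,180],0.13,-0.1],[[0,-62,231],0.13,-0.1]]'; python3 -c "
from h import *
to(.431,.109,.145,.61)"
```

```text
time_s: 1.1
ee_pos: [0.4295, 0.1104, 0.26]
eef_rot: [-1.149, 1.57, -2.108]
force: [0.7, -0.1, 0.2]
grip_width: 0.0519
shift [115.    0.5   1.9] jaw ang 0.612 spin 0.002 q6 -0.44
```

```bash
python3 -m handwheel '[[[35,0,2],0,-0.1],[[70,0,2],0,-0.1],[[100,0,2],0,-0.1],[[115,0,2],0,-0.1],[[115,0,2],0,0]]'; python3 -m handwheel '[[[0,0,0],0,0.6],[[0,0,0],0,1],[[0,0,0],0,1],[[0,0,0],0,1],[[0,0,0],0,1]]' 12;python3 -m handwheel '[[[0,0,0],0,1],[[-10,0,0],0,1],[[-40,0,0],0,1],[[-80,0,0],0,1],[[-115,0,0],0,1]]'; python3 -m handwheel '[[[-5,0,0],0,1],[[-20,0,0],0,1],[[-30,0,0],0,1],[[-30,0,0],0,1],[[-30,0,0],0,1]]'; python3 - <<'E'
from m import *
to(.46,-.117,.28,1.571+.033); look('scene','1',(200,100,512,384),2)
G=grid('top',look('top','1')[1]); tray(G)
E
```

```text
time_s: 1.6
ee_pos: [0.4295, 0.1084, 0.1431]
eef_rot: [-1.827, 1.566, -2.786]
force: [-0.3, 0.4, -1.0]
grip_width: 0.0475
time_s: 2.1
ee_pos: [0.4297, 0.1084, 0.1436]
eef_rot: [-1.781, 1.567, -2.74]
force: [-1.2, -0.4, 3.5]
grip_width: 0.0157
time_s: 2.6
ee_pos: [0.4299, 0.1086, 0.2609]
eef_rot: [-1.772, 1.567, -2.731]
force: [1.3, 0.7, -2.9]
grip_width: 0.0159
time_s: 3.1
ee_pos: [0.4298, 0.1086, 0.29]
eef_rot: [-1.822, 1.566, -2.781]
force: [0.1, 0.0, -4.0]
grip_width: 0.0155
shift [  10.3 -104.8  202.1] jaw ang 0.612 spin -0.992 q6 -0.45
tray rim 874 ((496.00946044921875, -287.4771728515625), (259.5646667480469, 220.3489990234375), 1.6543641090393066) z 0.065
```

View pics/scene_1.png

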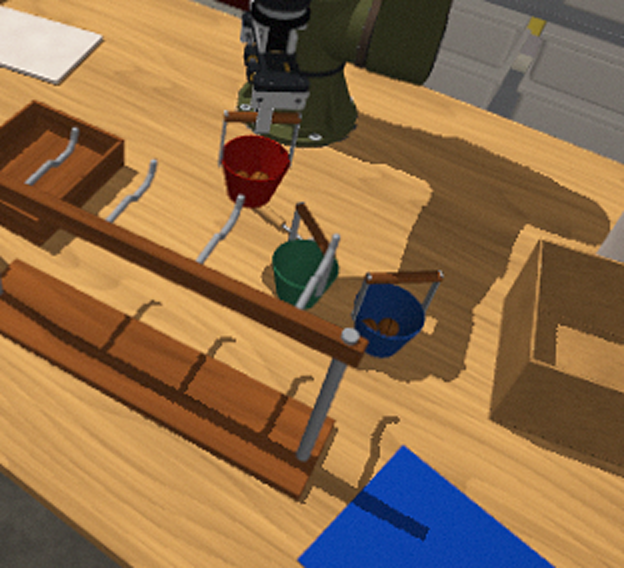

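```bash
python3 -m handwheel '[[[0,-10,20],-0.1,1],[[0,-20,42],-0.2,1],[[0,-32,65],-0.32,1],[[0,-44,88],-0.44,1],[[0,-56,110],-0.56,1]]'; python3 -c "
from h import *
to(.46,-.107,.185,1.571+.033)"
```

```text
time_s: 3.7
ee_pos: [0.4469, -0.0147, 0.2894]
eef_rot: [-2.476, 1.564, -2.871]
force: [0.5, 0.6, -2.7]
grip_width: 0.0154
shift [104.4 -79.8  48. ] jaw ang 1.177 spin -0.427 q6 -1.29
```

```bash
python3 -m handwheel '[[[0,-20,12],-0.1,1],[[0,-40,24],-0.2,1],[[0,-60,36],-0.3,1],[[0,-80,48],-0.42,1],[[0,-80,48],-0.427,1]]';python3 -m handwheel '[[[0,0,0],0,1],[[30,0,0],0,1],[[60,0,0],0,1],[[95,0,0],0,1],[[104,0,0],0,1]]'; python3 -c "
from h import *
to(.46,-.107,.180,1.571+.033)"
```

```text
time_s: 4.2
ee_pos: [0.4605, -0.1089, 0.2885]
eef_rot: [-2.943, 1.563, -2.909]
force: [-0.2, -0.4, -2.4]
grip_width: 0.0156
time_s: 4.7
ee_pos: [0.4582, -0.1079, 0.1813]
eef_rot: [3.111, 1.558, -3.138]
force: [0.1, -0.1, -1.9]
grip_width: 0.0156
shift [1.3 0.9 1.8] jaw ang 1.604 spin 0.0 q6 -1.91
```

```bash
python3 -m handwheel '[[[2,-25,0],0,1],[[4,-50,0],0,1],[[6,-75,0],0,1],[[8,-100,0],0,1],[[10,-120,0],0,1]]';  python3 - <<'E'
from m import *
to(.459,-.271,.138)
look('scene','2',(120,60,360,240),2.5)
G=grid('top',look('top','2')[1]); tray(G)
E
```

```text
time_s: 5.2
ee_pos: [0.4626, -0.2285, 0.1724]
eef_rot: [3.106, 1.559, 3.138]
force: [0.8, 2.8, -1.9]
grip_width: 0.0153
shift [ 34.4 -42.4  -4.6] jaw ang 1.604 tray rim 641 ((496.421142578125, -287.4857177734375), (259.5149841308594, 220.54067993164062), 1.3653779029846191) z 0.064
```

View pics/scene_2.png

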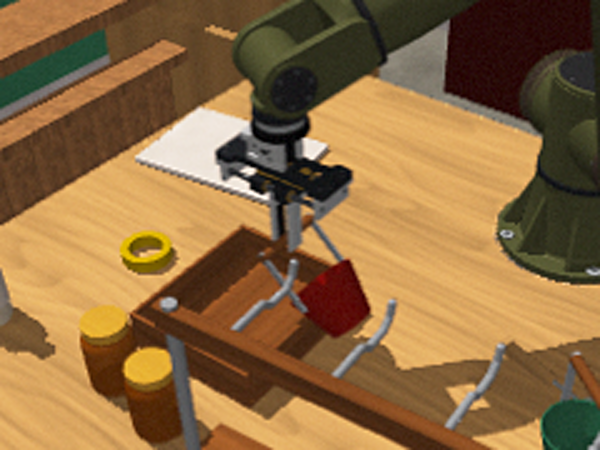

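```bash
python3 -m handwheel '[[[8,-15,0],0,1],[[20,-30,0],0,1],[[34,-43,0],0,1],[[46,-52,0],0,1],[[60,-60,0],0,1]]'; python3 -m handwheel '[[[6,-2,0],0,1],[[12,-4,0],0,1],[[18,-6,0],0,1],[[24,-8,0],0,1],[[30,-9,0],0,1]]';python3 -m handwheel '[[[0,0,0],0,1],[[0,0,0],0,1],[[0,0,0],0,1],[[0,0,0],0,1],[[0,0,0],0,1]]';  python3 - <<'E'
from m import *
look('scene','3',(120,60,360,240),2.5)
G=grid('top',look('top','3')[1]); tray(G)
E
```

```text
time_s: 5.8
ee_pos: [0.4638, -0.2897, 0.1113]
eef_rot: [-3.111, 1.559, -3.08]
force: [-0.2, 0.9, 0.7]
grip_width: 0.0154
time_s: 6.3
ee_pos: [0.4638, -0.2987, 0.0809]
eef_rot: [-3.117, 1.559, -3.086]
force: [-1.0, -1.1, 0.9]
grip_width: 0.0153
time_s: 6.8
ee_pos: [0.4638, -0.2987, 0.0811]
eef_rot: [-3.105, 1.56, -3.073]
force: [0.0, -0.2, -0.7]
grip_width: 0.0154
tray rim 401 ((570.7869873046875, -283.341064453125), (115.40531921386719, 218.76609802246094), 3.4201598167419434) z 0.065
```

View pics/scene_3.png

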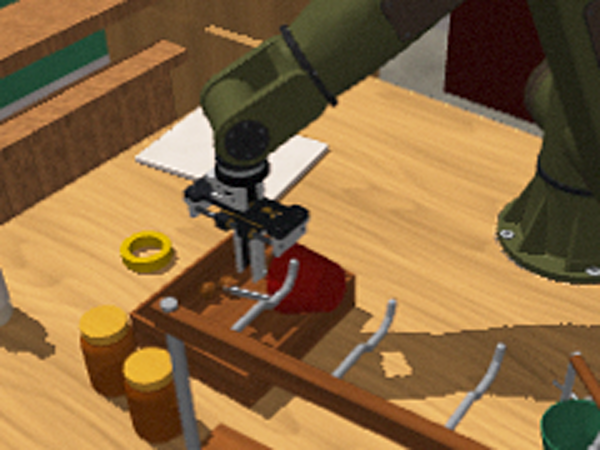

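```bash
python3 -m handwheel '[[[-10,3,0],0,1],[[-30,9,0],0,1],[[-45,15,0],0,1],[[-65,30,0],0,1],[[-80,45,0],0,1]]'; python3 -m handwheel '[[[-5,15,0],0,1],[[-10,30,0],0,1],[[-18,60,0],0,1],[[-20,90,0],0,1],[[-20,120,0],0,1]]';python3 -m handwheel '[[[-15,20,0],0,1],[[-45,50,0],0,1],[[-75,80,0],0,1],[[-110,110,0],0,1],[[-110,120,0],0,1]]';  python3 - <<'E'
from m import *
to(.44,.06,.16,.087)
look('scene','4',(130,80,370,260),2.5)
G=grid('top',look('top','4',(170,160,390,280),3)[1]); tray(G)
E
```

```text
time_s: 7.4
ee_pos: [0.4635, -0.2531, 0.1629]
eef_rot: [-3.027, 1.561, -2.995]
force: [0.2, 0.0, -2.1]
grip_width: 0.015
time_s: 7.9
ee_pos: [0.4595, -0.1314, 0.1826]
eef_rot: [-3.049, 1.56, -3.018]
force: [-0.3, 0.9, -2.4]
grip_width: 0.0157
time_s: 8.4
ee_pos: [0.4574, -0.0088, 0.2962]
eef_rot: [-2.887, 1.566, -2.854]
force: [0.6, -0.8, -3.5]
grip_width: 0.0159
shift [136.2  69.5 -14.5] jaw ang 1.604 spin 1.517 q6 -1.7
tray rim 869 ((496.184814453125, -287.7489929199219), (259.8223876953125, 220.9917755126953), 1.638450026512146) z 0.065
```

View pics/top_4.png

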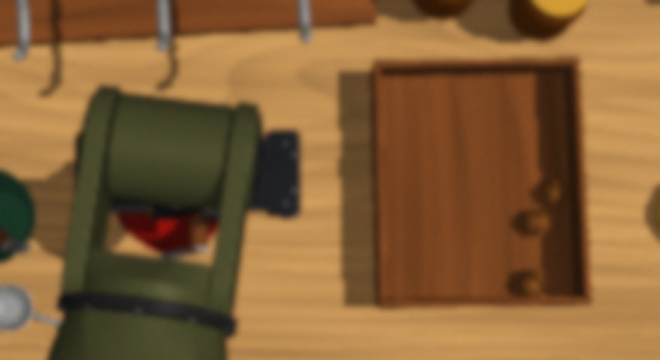

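View pics/scene_4.png

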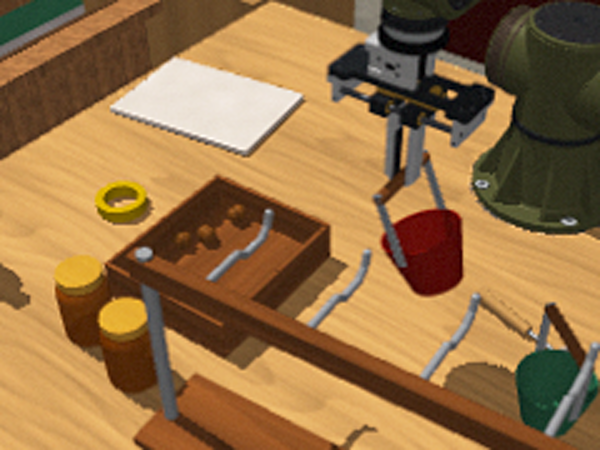

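```bash
python3 -m handwheel '[[[0,14,-3],0.13,1],[[0,28,-6],0.27,1],[[0,42,-9],0.41,1],[[0,56,-12],0.55,1],[[0,69,-14],0.69,1]]'; python3 -m handwheel '[[[0,0,0],0.14,1],[[0,0,0],0.28,1],[[0,0,0],0.42,1],[[0,0,0],0.56,1],[[0,0,0],0.7,1]]';python3 -c "
from h import *
to(.44,.06,.160,.087)"
```

```text
time_s: 9.0
ee_pos: [0.4396, 0.0582, 0.2902]
eef_rot: [-2.365, 1.557, -3.029]
force: [-0.1, 0.5, -2.9]
grip_width: 0.0155
time_s: 9.5
ee_pos: [0.4391, 0.0574, 0.2882]
eef_rot: [-1.664, 1.554, -3.034]
force: [0.5, 0.2, -2.5]
grip_width: 0.0153
shift [128.2   3.6  -2.2] jaw ang 0.201 spin 0.114 q6 -0.15
```

```bash
python3 -m handwheel '[[[30,3,-2],0.11,1],[[65,3,-2],0.11,1],[[100,3,-2],0.11,1],[[120,3,-2],0.11,1],[[128,3,-2],0.11,1]]'; python3 -m handwheel '[[[3,0,0],0,1],[[6,0,0],0,1],[[9,0,0],0,1],[[12,0,0],0,1],[[14,0,0],0,1]]'; python3 -m handwheel '[[[0,0,0],0,0.3],[[0,0,0],0,-0.1],[[0,0,0],0,-0.1],[[0,0,0],0,-0.1],[[0,0,0],0,-0.1]]'; python3 -m handwheel '[[[-10,0,0],0,-0.1],[[-40,0,0],0,-0.1],[[-80,0,0],0,-0.1],[[-115,0,0],0,-0.1],[[-130,0,0],0,-0.1]]'; python3 -c "
from h import *
to(.451,.371,.275,2.256-1.571)"
```

```text
time_s: 10.0
ee_pos: [0.4386, 0.0589, 0.1581]
eef_rot: [-1.554, 1.55, -3.035]
force: [-3.2, -1.3, 21.1]
grip_width: 0.0156
time_s: 10.5
ee_pos: [0.439, 0.0582, 0.1449]
eef_rot: [-1.54, 1.552, -3.022]
force: [-2.8, -0.4, 19.9]
grip_width: 0.0155
time_s: 11.0
ee_pos: [0.4389, 0.0581, 0.1447]
eef_rot: [-1.541, 1.552, -3.022]
force: [0.1, 0.3, -0.0]
grip_width: 0.0504
time_s: 11.5
ee_pos: [0.4419, 0.0585, 0.2786]
eef_rot: [-1.518, 1.557, -3.0]
force: [0.1, 0.7, -0.4]
grip_width: 0.0516
shift [   2.9   37.  -310.5] jaw ang 0.089 spin -0.596 q6 -0.04
```

```bash
python3 -m handwheel '[[[0,5,-45],-0.12,-0.1],[[0,10,-90],-0.24,-0.1],[[0,15,-135],-0.36,-0.1],[[0,20,-180],-0.48,-0.1],[[0,26,-225],-0.596,-0.1]]'; python3 -c "
from h import *
to(.451,.371,.275,2.256-1.571)"
```

```text
time_s: 12.0
ee_pos: [0.4472, 0.2868, 0.279]
eef_rot: [-2.135, 1.557, -3.015]
force: [0.5, -0.4, -0.3]
grip_width: 0.0519
shift [  3.8  56.6 -62.5] jaw ang 0.69 spin 0.005 q6 -0.19
```

```bash
python3 -m handwheel '[[[0,28,-31],0,-0.1],[[2,57,-62],0,-0.1],[[4,57,-62],0,-0.1],[[4,57,-62],0,-0.1],[[4,57,-62],0,-0.1]]'; python3 - <<'E'
from m import *
to(.451,.371,.145,2.256-1.571)
G=grid('scene',look('scene','5')[1]); bars(G,(.25,.6,0,.45))
G=grid('top',look('top','5')[1]); bars(G,(.25,.6,0,.45))
E
```

```text
time_s: 12.5
ee_pos: [0.4518, 0.37, 0.2753]
eef_rot: [-2.132, 1.557, -3.013]
force: [-0.7, 0.2, -0.3]
grip_width: 0.0515
shift [130.3   1.5  -0.3] jaw ang 0.69 spin 0.005 q6 -0.07
bar n 160 c [494.  64.] size 16 99 bar ang 1.646 z 0.154 px [301. 200.]
bar n 145 c [441. 227.] size 102 17 bar ang 0.876 z 0.154 px [356. 213.]
bar n 222 c [452. 373.] size 17 109 bar ang 2.269 z 0.155 px [401. 238.]
bar n 134 c [461. 355.] size 16 76 bar ang 2.252 z 0.157 px [118. 222.]
bar n 196 c [492.  66.] size 16 107 bar ang 1.66 z 0.157 px [214. 215.]
bar n 203 c [444. 228.] size 109 16 bar ang 0.914 z 0.157 px [159. 230.]
```

```bash
python3 -m handwheel '[[[35,1,0],0,-0.1],[[70,1,0],0,-0.1],[[105,1,0],0,-0.1],[[125,1,0],0,-0.1],[[130,1,0],0,0]]'; python3 -m handwheel '[[[0,0,0],0,0.6],[[0,0,0],0,1],[[0,0,0],0,1],[[0,0,0],0,1],[[0,0,0],0,1]]' 12;python3 -m handwheel '[[[0,0,0],0,1],[[-10,0,0],0,1],[[-40,0,0],0,1],[[-80,0,0],0,1],[[-115,0,0],0,1]]'; python3 -m handwheel '[[[-20,0,0],0,1],[[-40,0,0],0,1],[[-60,0,0],0,1],[[-80,0,0],0,1],[[-80,0,0],0,1]]'; python3 - <<'E'
from m import *
to(.46,-.107,.34,1.571+.033)
E
```

```text
time_s: 13.1
ee_pos: [0.4506, 0.369, 0.1438]
eef_rot: [-2.058, 1.555, -2.941]
force: [-0.4, -0.3, 0.4]
grip_width: 0.0479
time_s: 13.6
ee_pos: [0.4508, 0.3692, 0.1446]
eef_rot: [-2.087, 1.556, -2.97]
force: [-1.1, -0.4, 4.7]
grip_width: 0.0154
time_s: 14.1
ee_pos: [0.4523, 0.3694, 0.2619]
eef_rot: [-2.097, 1.556, -2.979]
force: [0.0, 1.4, -2.8]
grip_width: 0.0153
time_s: 14.6
ee_pos: [0.4538, 0.3698, 0.3448]
eef_rot: [-2.285, 1.56, 3.115]
force: [0.1, 0.1, -2.3]
grip_width: 0.0157
shift [   4.6 -297.9  372.3] jaw ang 0.688 spin -0.916 q6 -0.07
```

```bash
python3 -m handwheel '[[[0,-15,19],0,1],[[0,-40,50],0,1],[[0,-68,85],0,1],[[0,-95,119],0,1],[[0,-122,153],0,1]]'; python3 -m handwheel '[[[0,-27,34],0,1],[[0,-54,68],0,1],[[0,-81,102],0,1],[[0,-108,136],0,1],[[0,-130,163],0,1]]'; python3 - <<'E'
from m import *
to(.46,-.107,.34,1.571+.033)
E
```

```text
time_s: 15.1
ee_pos: [0.456, 0.1725, 0.3438]
eef_rot: [-2.252, 1.559, -3.135]
force: [0.5, 0.9, -3.1]
grip_width: 0.0153
time_s: 15.6
ee_pos: [0.4585, -0.0381, 0.3429]
eef_rot: [-2.247, 1.558, -3.13]
force: [0.5, 0.1, -2.4]
grip_width: 0.0156
shift [  2.9 -42.6  54.2] jaw ang 0.688 spin -0.916 q6 -0.85
```

```bash
python3 -m handwheel '[[[0,-14,18],-0.13,1],[[0,-28,36],-0.26,1],[[0,-42,54],-0.39,1],[[0,-42,54],-0.52,1],[[0,-42,54],-0.65,1]]'; python3 -m handwheel '[[[20,0,0],-0.13,1],[[50,0,0],-0.26,1],[[85,0,0],-0.26,1],[[110,0,0],-0.26,1],[[110,0,0],-0.26,1]]'; python3 - <<'E'
from m import *
to(.46,-.107,.180,1.571+.033)
G=grid('top',look('top','6')[1]); tray(G)
E
```

```text
time_s: 16.1
ee_pos: [0.46, -0.107, 0.3418]
eef_rot: [-2.939, 1.557, 3.115]
force: [-0.7, 0.1, -2.7]
grip_width: 0.0155
time_s: 16.6
ee_pos: [0.4568, -0.1064, 0.2283]
eef_rot: [2.994, 1.55, 3.025]
force: [-0.3, -0.0, -2.9]
grip_width: 0.0157
shift [48.2 -0.8  4.2] jaw ang 1.602 spin -0.002 q6 -1.91
tray rim 784 ((496.2644958496094, -287.54345703125), (260.5923156738281, 219.67779541015625), 1.8640038967132568) z 0.065
```

```bash
python3 -m handwheel '[[[15,0,3],0,1],[[30,0,4],0,1],[[45,0,4],0,1],[[48,0,4],0,1],[[48,0,4],0,1]]'; python3 -m handwheel '[[[2,-25,0],0,1],[[4,-50,0],0,1],[[6,-75,0],0,1],[[8,-100,0],0,1],[[10,-120,0],0,1]]'; python3 -m handwheel '[[[8,-15,0],0,1],[[20,-30,0],0,1],[[34,-43,0],0,1],[[46,-52,0],0,1],[[60,-60,0],0,1]]'; python3 -m handwheel '[[[6,-2,0],0,1],[[12,-4,0],0,1],[[18,-6,0],0,1],[[24,-8,0],0,1],[[30,-9,0],0,1]]';python3 -m handwheel '[[[0,0,0],0,1],[[0,0,0],0,1],[[0,0,0],0,1],[[0,0,0],0,1],[[0,0,0],0,1]]'
```

```text
time_s: 17.15
ee_pos: [0.4612, -0.1066, 0.1836]
eef_rot: [3.045, 1.554, 3.076]
force: [-0.2, -0.5, -2.2]
grip_width: 0.0156
time_s: 17.65
ee_pos: [0.4652, -0.2278, 0.1751]
eef_rot: [3.069, 1.556, 3.099]
force: [0.7, 2.9, -1.2]
grip_width: 0.0155
time_s: 18.15
ee_pos: [0.4663, -0.2886, 0.1141]
eef_rot: [3.105, 1.557, 3.135]
force: [0.3, -0.6, 1.2]
grip_width: 0.0154
time_s: 18.65
ee_pos: [0.4661, -0.298, 0.0832]
eef_rot: [-3.139, 1.557, -3.109]
force: [0.1, -7.5, 2.0]
grip_width: 0.0158
time_s: 19.15
ee_pos: [0.4662, -0.2979, 0.0832]
eef_rot: [3.138, 1.557, -3.114]
force: [-0.3, -2.9, 0.5]
grip_width: 0.0153
```

```bash
python3 -m handwheel '[[[-10,3,0],0,1],[[-30,9,0],0,1],[[-45,15,0],0,1],[[-65,30,0],0,1],[[-80,45,0],0,1]]'; python3 -m handwheel '[[[-5,15,0],0,1],[[-10,30,0],0,1],[[-18,60,0],0,1],[[-20,90,0],0,1],[[-20,120,0],0,1]]';python3 -m handwheel '[[[-15,0,0],0,1],[[-45,0,0],0,1],[[-75,0,0],0,1],[[-110,0,0],0,1],[[-110,0,0],0,1]]';  python3 - <<'E'
from m import *
look('scene','7',(130,80,370,260),2.5)
G=grid('top',look('top','7',(170,160,390,280),3)[1]); tray(G); bars(G,(.3,.6,-.3,.3))
E
```

```text
time_s: 19.65
ee_pos: [0.4659, -0.2519, 0.1647]
eef_rot: [3.135, 1.557, -3.117]
force: [-0.2, 0.3, -2.3]
grip_width: 0.0155
time_s: 20.15
ee_pos: [0.462, -0.1302, 0.1846]
eef_rot: [3.113, 1.557, -3.14]
force: [0.1, -0.4, -3.0]
grip_width: 0.0158
time_s: 20.65
ee_pos: [0.4644, -0.1298, 0.2983]
eef_rot: [-2.972, 1.562, -2.941]
force: [1.3, -0.2, -2.1]
grip_width: 0.0155
tray rim 681 ((496.1523742675781, -287.8849182128906), (259.57965087890625, 219.85520935058594), 1.6249622106552124) z 0.065
bar n 197 c [491.  67.] size 17 107 bar ang 1.661 z 0.157 px [214. 215.]
bar n 205 c [443. 227.] size 108 16 bar ang 0.917 z 0.157 px [159. 230.]
bar n 30 c [482. -85.] size 26 12 bar ang 1.561 z 0.153 px [265. 220.]
bar n 115 c [442. -88.] size 25 52 bar ang 1.626 z 0.155 px [266. 232.]
```

View pics/scene_7.png

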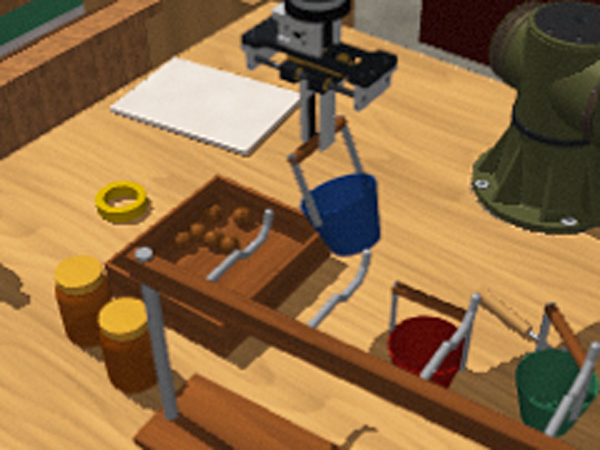

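View pics/top_7.png

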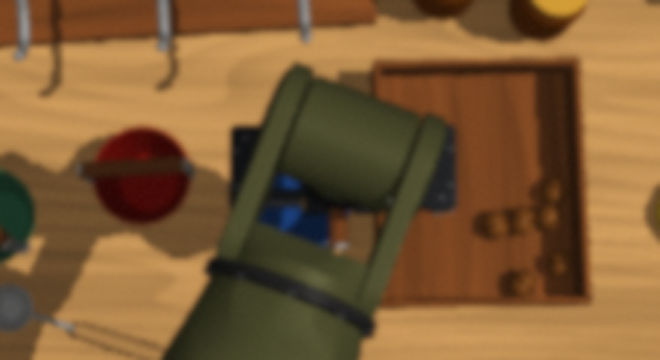

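```bash
python3 -c "
from h import *
to(.39,-.08,.298,.087)"
```

```text
shift [ -2.9  52.  -71.8] jaw ang 1.602 spin 1.515 q6 -1.95
```

```bash
python3 -m handwheel '[[[0,10,-14],0.13,1],[[0,20,-28],0.27,1],[[0,30,-42],0.41,1],[[0,40,-56],0.55,1],[[0,52,-70],0.69,1]]'; python3 -m handwheel '[[[0,0,0],0.14,1],[[0,0,0],0.28,1],[[0,0,0],0.42,1],[[0,0,0],0.56,1],[[0,0,0],0.7,1]]';python3 -c "
from h import *
to(.39,-.08,.160,.087)"
```

```text
time_s: 21.25
ee_pos: [0.3905, -0.0792, 0.2932]
eef_rot: [-2.545, 1.553, 3.074]
force: [0.2, 0.9, -2.7]
grip_width: 0.0155
time_s: 21.75
ee_pos: [0.3899, -0.0788, 0.2914]
eef_rot: [-1.879, 1.55, 3.034]
force: [-0.5, 0.3, -1.6]
grip_width: 0.0156
shift [131.4   2.5   2.1] jaw ang 0.2 spin 0.113 q6 -0.49
```

```bash
python3 -m handwheel '[[[30,2,2],0.11,1],[[65,2,2],0.11,1],[[100,2,2],0.11,1],[[125,2,2],0.11,1],[[135,2,2],0.11,1]]'; python3 -m handwheel '[[[2,0,0],0,0.8],[[4,0,0],0,0.6],[[4,0,0],0,0.3],[[4,0,0],0,0],[[4,0,0],0,-0.1]]'; python3 -m handwheel '[[[-10,0,0],0,-0.1],[[-40,0,0],0,-0.1],[[-80,0,0],0,-0.1],[[-115,0,0],0,-0.1],[[-125,0,0],0,-0.1]]'; python3 - <<'E'
from m import *
to(.44,.06,.28,.087)
for c in('top','scene'):
    G=grid(c,look(c,'8')[1]);  bars(G,(.3,.6,-.3,.3))
E
```

```text
time_s: 22.25
ee_pos: [0.388, -0.0795, 0.1539]
eef_rot: [-1.794, 1.546, 3.009]
force: [-3.2, -1.2, 20.9]
grip_width: 0.0154
time_s: 22.75
ee_pos: [0.3879, -0.0794, 0.1499]
eef_rot: [-1.795, 1.546, 3.007]
force: [0.8, 0.4, -0.8]
grip_width: 0.0393
time_s: 23.25
ee_pos: [0.3918, -0.08, 0.2789]
eef_rot: [-1.754, 1.551, 3.048]
force: [-0.3, -0.4, -0.1]
grip_width: 0.0516
shift [  -1.8   60.7 -135.1] jaw ang 0.09 spin 0.003 q6 -0.38
bar n 197 c [492.  67.] size 17 107 bar ang 1.659 z 0.157 px [214. 215.]
bar n 202 c [443. 227.] size 110 17 bar ang 0.922 z 0.157 px [159. 230.]
bar n 148 c [434. -74.] size 16 106 bar ang 1.674 z 0.156 px [276. 172.]
bar n 160 c [494.  63.] size 17 99 bar ang 1.625 z 0.154 px [301. 200.]
bar n 146 c [441. 226.] size 101 15 bar ang 0.906 z 0.154 px [356. 213.]
```

```bash
python3 -c "
from h import *
to(.437,-.103,.145,.103)"
```

```text
shift [130.1  46.3  27.7] jaw ang 0.09 spin -0.013 q6 -0.38
```

```bash
python3 -m handwheel '[[[0,23,14],0,-0.1],[[0,46,28],-0.01,-0.1],[[5,46,28],-0.01,-0.1],[[35,46,28],-0.01,-0.1],[[70,46,28],-0.01,-0.1]]'; python3 -c "
from h import *
to(.437,-.103,.145,.103)"
```

```text
time_s: 23.85
ee_pos: [0.4374, -0.1032, 0.2035]
eef_rot: [-1.791, 1.548, 3.021]
force: [0.7, -0.6, -0.5]
grip_width: 0.0515
shift [58.5  0.9  0. ] jaw ang 0.1 spin -0.003 q6 -0.41
```

```bash
python3 -m handwheel '[[[30,1,0],0,-0.1],[[50,1,0],0,-0.1],[[58,1,0],0,-0.1],[[58,1,0],0,0],[[58,1,0],0,0.3]]'; python3 -m handwheel '[[[0,0,0],0,0.6],[[0,0,0],0,1],[[0,0,0],0,1],[[0,0,0],0,1],[[0,0,0],0,1]]' 40; python3 -m handwheel '[[[0,0,0],0,1],[[-10,0,0],0,1],[[-40,0,0],0,1],[[-80,0,0],0,1],[[-115,0,0],0,1]]'; python3 -m handwheel '[[[-20,0,0],0,1],[[-40,0,0],0,1],[[-45,0,0],0,1],[[-45,0,0],0,1],[[-45,0,0],0,1]]'; python3 - <<'E'
from m import *
to(.542,-.131,.304,.087)
look('scene','9',(140,80,380,260),2.5)
for c in('top','scene'):
    G=grid(c,look(c,'9b')[1]);  bars(G,(.3,.6,-.3,.0),(.28,.33))
E
```

```text
time_s: 24.35
ee_pos: [0.4372, -0.103, 0.1461]
eef_rot: [-1.786, 1.549, 3.027]
force: [0.1, 0.5, -0.1]
grip_width: 0.0422
time_s: 24.85
ee_pos: [0.4375, -0.103, 0.1465]
eef_rot: [-1.778, 1.55, 3.034]
force: [1.8, 0.6, 4.1]
grip_width: 0.0149
time_s: 25.35
ee_pos: [0.4395, -0.1032, 0.2635]
eef_rot: [-1.776, 1.549, 3.036]
force: [0.4, -0.7, -2.1]
grip_width: 0.0149
time_s: 25.85
ee_pos: [0.4401, -0.1032, 0.3074]
eef_rot: [-1.788, 1.548, 3.024]
force: [0.3, -0.2, -2.6]
grip_width: 0.0152
shift [ 1.  98.7 37.8] jaw ang 0.1 spin 0.013 q6 -0.41
bar n 40 c [438. -56.] size 13 23 bar ang 1.573 z 0.318 px [253. 230.]
bar n 252 c [438. -71.] size 37 109 bar ang 1.79 z 0.314 px [276. 134.]
```

View pics/scene_9.png

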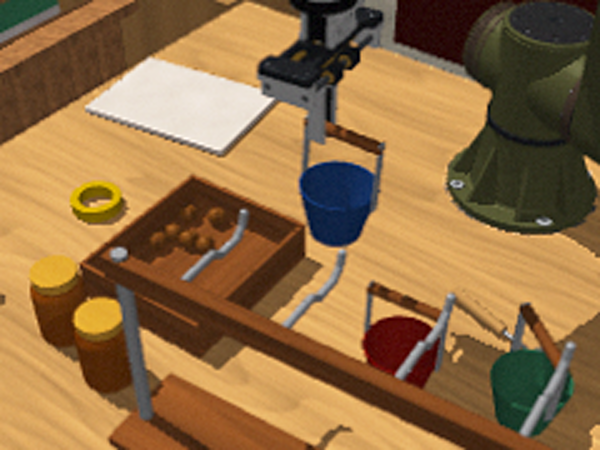

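```bash
python3 -m handwheel '[[[0,20,8],0,1],[[0,45,17],0,1],[[0,70,27],0.01,1],[[1,90,35],0.013,1],[[1,98,38],0.013,1]]'; python3 - <<'E'
from m import *
to(.6314,-.1229,.304,.087)
for c in('scene','top'):
    d=look(c,'10')[1]; G=grid(c,d);  bars(G,(.3,.66,-.3,.0),(.295,.34))
E
```

```text
time_s: 26.5
ee_pos: [0.5424, -0.1316, 0.3028]
eef_rot: [-1.79, 1.546, 3.009]
force: [-0.1, 0.3, -2.1]
grip_width: 0.0149
shift [-3.4 89.4 -0.9] jaw ang 0.087 spin -0.0 q6 -0.39
bar n 271 c [546. -97.] size 102 43 bar ang 1.434 z 0.312 px [246. 146.]
bar n 65 c [542. -87.] size 14 29 bar ang 1.595 z 0.313 px [267. 191.]
```

```bash
python3 -m handwheel '[[[-2,20,0],0,1],[[-3,40,0],0,1],[[-3,60,0],0,1],[[-3,80,-1],0,1],[[-3,89,-1],0,1]]'; python3 - <<'E'
from m import *
to(.6314,-.1229,.262,.087)
look('scene','11',(140,80,380,260),2.5)
E
```

```text
time_s: 27.1
ee_pos: [0.6305, -0.122, 0.3039]
eef_rot: [-1.795, 1.546, 3.006]
force: [-0.5, -0.1, -3.0]
grip_width: 0.0151
shift [41.9  1.8  1.2] jaw ang 0.088 spin 0.001 q6 -0.33
```

View pics/scene_11.png

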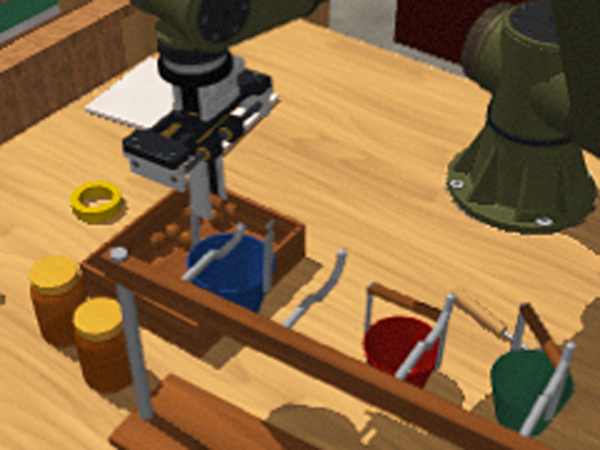

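```bash
python3 -m handwheel '[[[8,1,1],0,1],[[16,1,1],0,1],[[24,1,1],0,1],[[32,1,1],0,1],[[38,1,1],0,1]]'; python3 - <<'E'
from m import *
to(.6314,-.1229,.260,.087)
for c in('scene','top'):
    d=look(c,'12',(140,80,380,260),2.5)[1]; G=grid(c,d);  bars(G,(.5,.67,-.3,.0),(.262,.285))
E
```

```text
time_s: 27.65
ee_pos: [0.6306, -0.1228, 0.2647]
eef_rot: [-1.801, 1.545, 2.999]
force: [-0.4, 0.6, -2.8]
grip_width: 0.0151
shift [4.7 0.9 0.2] jaw ang 0.088 spin 0.001 q6 -0.34
bar n 210 c [629. -89.] size 39 105 bar ang 1.638 z 0.273 px [232. 175.]
bar n 26 c [602. -97.] size 14 9 bar ang 0.666 z 0.273 px [236. 167.]
```

```bash
python3 -m handwheel '[[[2,0,0],0,1],[[4,0,0],0,1],[[5,0,0],0,1],[[6,0,0],0,1],[[6,0,0],0,1]]'; python3 -m handwheel '[[[0,0,0],0,0.9],[[0,0,0],0,0.7],[[0,0,0],0,0.4],[[0,0,0],0,0.2],[[0,0,0],0,0.2]]'; python3 -m handwheel '[[[-8,0,0],0,0.2],[[-25,0,0],0,0.2],[[-50,0,0],0,0.2],[[-80,0,0],0,0],[[-100,0,0],0,-0.1]]'; python3 - <<'E'
from m import *
to(.496,.037,.34,.087)
d=look('scene','13',(140,80,380,260),2.5)
for c in('scene','top'):
    G=grid(c,look(c,'13b')[1]);  bars(G,(.5,.67,-.3,.0),(.262,.285)); bars(G,(.3,.6,-.3,.3))
E
```

```text
time_s: 28.25
ee_pos: [0.6307, -0.1229, 0.2594]
eef_rot: [-1.787, 1.545, 3.013]
force: [-0.1, -2.3, 4.8]
grip_width: 0.015
time_s: 28.75
ee_pos: [0.6306, -0.1228, 0.259]
eef_rot: [-1.797, 1.545, 3.003]
force: [0.4, -0.4, 0.5]
grip_width: 0.0353
time_s: 29.25
ee_pos: [0.6332, -0.1231, 0.3618]
eef_rot: [-1.787, 1.547, 3.013]
force: [0.1, 0.2, 0.4]
grip_width: 0.0498
shift [  25.5 -122.1 -171.4] jaw ang 0.088 spin 0.001 q6 -0.34
bar n 27 c [604. -97.] size 16 9 bar ang 0.422 z 0.273 px [236. 167.]
bar n 168 c [631. -88.] size 16 107 bar ang 1.61 z 0.269 px [232. 175.]
bar n 108 c [592. -99.] size 15 54 bar ang 1.599 z 0.157 px [239. 194.]
bar n 160 c [494.  64.] size 17 98 bar ang 1.649 z 0.154 px [301. 200.]
bar n 146 c [441. 227.] size 102 17 bar ang 0.904 z 0.155 px [356. 213.]
bar n 150 c [491.  79.] size 17 83 bar ang 1.661 z 0.157 px [210. 215.]
bar n 204 c [443. 228.] size 109 16 bar ang 0.91 z 0.157 px [159. 230.]
```

View pics/scene_13.png

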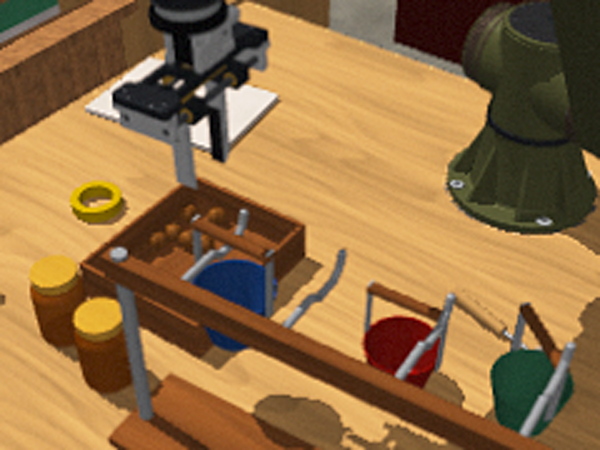

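```bash
python3 -c "
from h import *
to(.4905,.094,.34,.088)"
```

```text
shift [  24.  -122.8 -228.7] jaw ang 0.088 spin -0.0 q6 -0.34
```

```bash
python3 -m handwheel '[[[0,-20,-38],0,-0.1],[[0,-41,-76],0,-0.1],[[0,-62,-114],0,-0.1],[[0,-82,-152],0,-0.1],[[0,-102,-190],0,-0.1]]'; python3 -m handwheel '[[[0,-10,-19],0,-0.1],[[0,-21,-39],0,-0.1],[[20,-21,-39],0,-0.1],[[60,-21,-39],0,-0.1],[[100,-21,-39],0,-0.1]]';python3 -c "
from h import *
to(.4905,.094,.145,.088)"
```

```text
time_s: 29.9
ee_pos: [0.5136, 0.0584, 0.3619]
eef_rot: [-1.777, 1.545, 3.023]
force: [1.1, 0.6, 0.1]
grip_width: 0.052
time_s: 30.4
ee_pos: [0.486, 0.0958, 0.2604]
eef_rot: [-1.773, 1.544, 3.028]
force: [1.0, 0.5, -0.0]
grip_width: 0.0519
shift [115.3   7.3   2.8] jaw ang 0.088 spin 0.0 q6 0.03
```

Then grip, lift to about 0.305.

```bash
python3 -m handwheel '[[[35,7,2],0,-0.1],[[70,7,2],0,-0.1],[[100,7,2],0,-0.1],[[115,7,2],0,-0.1],[[115,7,2],0,0]]'; python3 -m handwheel '[[[0,0,0],0,0.6],[[0,0,0],0,1],[[0,0,0],0,1],[[0,0,0],0,1],[[0,0,0],0,1]]' 40; python3 -m handwheel '[[[0,0,0],0,1],[[-10,0,0],0,1],[[-40,0,0],0,1],[[-80,0,0],0,1],[[-115,0,0],0,1]]'; python3 -m handwheel '[[[-20,0,0],0,1],[[-40,0,0],0,1],[[-45,0,0],0,1],[[-45,0,0],0,1],[[-45,0,0],0,1]]'; python3 - <<'E'
from m import *
# hook 3 (.6177,.0345) +28 along rack y, 90 in front
to(.6153-.0897,.0624-.0078,.304,.087)
E
```

```text
time_s: 30.9
ee_pos: [0.4883, 0.0946, 0.1423]
eef_rot: [-1.734, 1.539, 3.066]
force: [0.8, -0.6, 0.9]
grip_width: 0.0482
time_s: 31.4
ee_pos: [0.4885, 0.0947, 0.1428]
eef_rot: [-1.74, 1.54, 3.061]
force: [-0.9, 0.5, 2.1]
grip_width: 0.0153
time_s: 31.9
ee_pos: [0.4919, 0.0944, 0.2601]
eef_rot: [-1.744, 1.54, 3.056]
force: [0.5, -1.2, -2.7]
grip_width: 0.0148
time_s: 32.4
ee_pos: [0.4929, 0.0942, 0.304]
eef_rot: [-1.735, 1.539, 3.065]
force: [0.5, 0.4, -2.1]
grip_width: 0.0151
shift [-1.1 29.1 42.3] jaw ang 0.088 spin 0.001 q6 0.02
```

```bash
python3 -m handwheel '[[[0,8,12],0,1],[[0,16,24],0,1],[[0,24,36],0,1],[[0,29,42],0,1],[[0,29,42],0,1]]'; python3 - <<'E'
from m import *
to(.6153,.0624,.302,.087)
for c in('scene','top'):
    G=grid(c,look(c,'14')[1]);  bars(G,(.45,.6,-.03,.15),(.295,.33))
E
```

```text
time_s: 32.9
ee_pos: [0.5261, 0.0539, 0.3024]
eef_rot: [-1.73, 1.538, 3.069]
force: [0.3, 0.5, -1.3]
grip_width: 0.0149
shift [-2.6 89.5 -0.8] jaw ang 0.087 spin -0.0 q6 -0.06
bar n 226 c [539.  31.] size 38 107 bar ang 1.888 z 0.312 px [292. 164.]
bar n 103 c [533.  -5.] size 17 42 bar ang 1.633 z 0.317 px [235. 193.]
```

```bash
python3 -m handwheel '[[[-2,20,0],0,1],[[-3,40,0],0,1],[[-3,60,0],0,1],[[-3,80,-1],0,1],[[-3,89,-1],0,1]]'; python3 -m handwheel '[[[8,1,0],0,1],[[16,1,0],0,1],[[24,1,0],0,1],[[32,1,0],0,1],[[38,1,0],0,1]]';python3 -m handwheel '[[[2,0,0],0,1],[[4,0,0],0,1],[[6,0,0],0,1],[[7,0,0],0,1],[[7,0,0],0,1]]'
```

```text
time_s: 33.5
ee_pos: [0.615, 0.0643, 0.3023]
eef_rot: [-1.74, 1.538, 3.06]
force: [-0.6, 0.4, -2.6]
grip_width: 0.0149
time_s: 34.0
ee_pos: [0.6143, 0.0644, 0.2636]
eef_rot: [-1.738, 1.537, 3.062]
force: [-0.7, 0.4, -2.2]
grip_width: 0.0149
time_s: 34.5
ee_pos: [0.6142, 0.0646, 0.2571]
eef_rot: [-1.745, 1.538, 3.056]
force: [-0.2, 0.8, 1.1]
grip_width: 0.0152
```

Resting on the hook. Release and check.

```bash
python3 -m handwheel '[[[0,0,0],0,0.9],[[0,0,0],0,0.7],[[0,0,0],0,0.4],[[0,0,0],0,0.2],[[0,0,0],0,0.2]]'; python3 -m handwheel '[[[-8,0,0],0,0.2],[[-25,0,0],0,0.2],[[-50,0,0],0,0.2],[[-80,0,0],0,0],[[-100,0,0],0,-0.1]]'; python3 - <<'E'
from m import *
# green bar (.443,.2275) ang .914, grip 28 mm toward +y end
to(.443+.028*.61,.2275+.028*.792,.34,.914-1.571)
for c in('scene','top'):
    G=grid(c,look(c,'15')[1]);  bars(G,(.5,.67,-.3,.3),(.262,.285)); bars(G,(.3,.55,.1,.3)); tray(G)
E
```

```text
time_s: 35.0
ee_pos: [0.6142, 0.0645, 0.2571]
eef_rot: [-1.743, 1.538, 3.058]
force: [0.6, 0.1, -0.4]
grip_width: 0.0348
time_s: 35.5
ee_pos: [0.6175, 0.0643, 0.36]
eef_rot: [-1.753, 1.541, 3.047]
force: [-0.1, -0.2, 0.1]
grip_width: 0.0497
shift [  25.2 -139.8 -198.4] jaw ang 0.088 spin 0.745 q6 -0.04
bar n 28 c [604. -97.] size 17 9 bar ang 0.32 z 0.273 px [236. 168.]
bar n 164 c [631. -90.] size 17 107 bar ang 1.59 z 0.268 px [232. 175.]
bar n 29 c [594.  33.] size 11 9 bar ang 0.213 z 0.272 px [275. 184.]
bar n 206 c [619.  39.] size 16 109 bar ang 1.663 z 0.269 px [271. 192.]
bar n 26 c [656.  37.] size 28 9 bar ang 0.052 z 0.266 px [263. 200.]
bar n 36 c [580. 162.] size 15 9 bar ang 0.156 z 0.272 px [319. 202.]
bar n 41 c [651. 168.] size 37 9 bar ang 0.061 z 0.267 px [306. 221.]
bar n 40 c [571. 291.] size 14 10 bar ang 0.195 z 0.273 px [366. 221.]
bar n 45 c [646. 297.] size 48 7 bar ang 0.068 z 0.268 px [354. 243.]
bar n 146 c [442. 227.] size 103 16 bar ang 0.894 z 0.155 px [356. 213.]
tray rim 466 ((496.5592041015625, -285.59246826171875), (262.1206970214844, 219.91725158691406), 1.5395559072494507) z 0.06
bar n 58 c [641. 294.] size 54 8 bar ang 0.053 z 0.267 px [130. 153.]
bar n 52 c [650. 165.] size 38 9 bar ang 0.07 z 0.267 px [176. 152.]
bar n 43 c [653.  35.] size 32 9 bar ang 0.019 z 0.267 px [223. 152.]
bar n 29 c [660. -95.] size 20 8 bar ang 0.025 z 0.268 px [271. 150.]
bar n 216 c [630. -93.] size 17 107 bar ang 1.635 z 0.272 px [269. 161.]
bar n 108 c [619.  10.] size 16 55 bar ang 1.689 z 0.272 px [232. 164.]
bar n 16 c [591.  29.] size 16 8 bar ang 0.174 z 0.279 px [224. 174.]
bar n 17 c [568. 289.] size 16 6 bar ang 0.256 z 0.275 px [130. 180.]
bar n 74 c [463. 253.] size 44 16 bar ang 0.906 z 0.157 px [150. 222.]
tray rim 874 ((496.02618408203125, -287.5398254394531), (258.9499816894531, 220.5032196044922), 1.467923879623413) z 0.065
```

```bash
python3 -m handwheel '[[[0,-28,-40],0.13,-0.1],[[0,-56,-79],0.27,-0.1],[[0,-84,-119],0.41,-0.1],[[0,-112,-159],0.55,-0.1],[[0,-140,-198],0.69,-0.1]]'; python3 -m handwheel '[[[0,0,0],0.05,-0.1],[[0,0,0],0.05,-0.1],[[25,0,0],0.05,-0.1],[[50,0,0],0.05,-0.1],[[80,0,0],0.05,-0.1]]';python3 -c "
from h import *
to(.460,.250,.144,.914-1.571)"
```

```text
time_s: 36.1
ee_pos: [0.4603, 0.2492, 0.3644]
eef_rot: [-1.059, 1.543, 3.05]
force: [0.7, 0.2, -0.3]
grip_width: 0.0515
time_s: 36.6
ee_pos: [0.4586, 0.2486, 0.2833]
eef_rot: [-1.013, 1.543, 3.047]
force: [1.4, 1.0, -0.1]
grip_width: 0.0514
shift [139.2   3.6  -4. ] jaw ang -0.652 spin 0.005 q6 1.07
```

```bash
python3 -m handwheel '[[[45,4,-4],0,-0.1],[[90,4,-4],0,-0.1],[[120,4,-4],0,-0.1],[[139,4,-4],0,-0.1],[[139,4,-4],0,0]]'; python3 -m handwheel '[[[0,0,0],0,0.6],[[0,0,0],0,1],[[0,0,0],0,1],[[0,0,0],0,1],[[0,0,0],0,1]]' 40; python3 -m handwheel '[[[0,0,0],0,1],[[-10,0,0],0,1],[[-40,0,0],0,1],[[-80,0,0],0,1],[[-115,0,0],0,1]]'; python3 -m handwheel '[[[-20,0,0],0,1],[[-40,0,0],0,1],[[-45,0,0],0,1],[[-45,0,0],0,1],[[-45,0,0],0,1]]'; python3 - <<'E'
from m import *
# hook 1 (.595,.293)+28 along rack y, 100 in front
to(.5926-.0996,.3209-.0087,.304,.087)
E
```

```text
time_s: 37.1
ee_pos: [0.4595, 0.2484, 0.1412]
eef_rot: [-0.93, 1.538, 3.131]
force: [0.1, -0.5, 0.5]
grip_width: 0.0483
time_s: 37.6
ee_pos: [0.4597, 0.2486, 0.1418]
eef_rot: [-0.95, 1.539, 3.111]
force: [-0.3, 0.2, 3.0]
grip_width: 0.0151
time_s: 38.1
ee_pos: [0.4632, 0.2484, 0.2591]
eef_rot: [-0.955, 1.54, 3.106]
force: [0.4, -0.4, -2.8]
grip_width: 0.0149
time_s: 38.6
ee_pos: [0.4644, 0.2482, 0.303]
eef_rot: [-0.934, 1.538, 3.127]
force: [0.2, -0.3, -2.9]
grip_width: 0.0148
shift [ -1.9 -16.1 -68.2] jaw ang -0.652 spin -0.739 q6 1.07
```

```bash
python3 -m handwheel '[[[0,-3,-14],-0.13,1],[[0,-6,-28],-0.26,1],[[-1,-10,-42],-0.39,1],[[-2,-13,-56],-0.52,1],[[-2,-16,-68],-0.65,1]]'; python3 -m handwheel '[[[0,0,0],-0.06,1],[[0,0,0],-0.09,1],[[0,0,0],-0.09,1],[[0,0,0],-0.09,1],[[0,0,0],-0.09,1]]'; python3 - <<'E'
from m import *
to(.5926,.3209,.303,.087)
for c in('scene','top'):
    G=grid(c,look(c,'16')[1]);  bars(G,(.40,.57,.15,.45),(.295,.33))
E
```

```text
time_s: 39.1
ee_pos: [0.4929, 0.3125, 0.3027]
eef_rot: [-1.56, 1.536, -3.127]
force: [-0.3, 0.4, -3.2]
grip_width: 0.0149
time_s: 39.6
ee_pos: [0.4928, 0.3124, 0.3023]
eef_rot: [-1.642, 1.536, -3.119]
force: [0.4, 0.2, -2.8]
grip_width: 0.0151
shift [ -4.2 100.    0.8] jaw ang 0.093 spin 0.006 q6 0.4
bar n 252 c [505. 288.] size 24 107 bar ang 1.613 z 0.312 px [380. 196.]
bar n 194 c [503. 269.] size 35 72 bar ang 1.798 z 0.316 px [130. 203.]
```

```bash
python3 -m handwheel '[[[-2,25,0],0,1],[[-4,50,0],0,1],[[-4,75,0],0,1],[[-4,92,1],0,1],[[-4,100,1],0,1]]'; python3 -m handwheel '[[[8,1,0],0,1],[[16,1,0],0,1],[[24,1,0],0,1],[[32,1,0],0,1],[[38,1,0],0,1]]';python3 -m handwheel '[[[2,0,0],0,1],[[4,0,0],0,1],[[6,0,0],0,1],[[8,0,0],0,1],[[8,0,0],0,1]]'
```

```text
time_s: 40.2
ee_pos: [0.5937, 0.3205, 0.3023]
eef_rot: [-1.634, 1.535, -3.112]
force: [-0.4, 0.4, -2.6]
grip_width: 0.015
time_s: 40.7
ee_pos: [0.5928, 0.3206, 0.2635]
eef_rot: [-1.629, 1.535, -3.107]
force: [0.3, -1.2, -2.8]
grip_width: 0.015
time_s: 41.2
ee_pos: [0.5926, 0.3208, 0.2563]
eef_rot: [-1.651, 1.536, -3.129]
force: [-1.4, 1.0, 3.7]
grip_width: 0.0148
```

Supported by the hook; release, rise, back off.

```bash
python3 -m handwheel '[[[0,0,0],0,0.9],[[0,0,0],0,0.7],[[0,0,0],0,0.4],[[0,0,0],0,0.2],[[0,0,0],0,0.2]]'; python3 -m handwheel '[[[-8,0,0],0,0.2],[[-25,0,0],0,0.2],[[-50,0,0],0,0.2],[[-80,0,0],0,0],[[-100,0,0],0,0]]';python3 -m handwheel '[[[0,-40,0],0,0],[[0,-80,0],0,0],[[0,-120,0],0,0],[[0,-160,0],0,0],[[0,-200,0],0,0]]'; python3 - <<'E'
from m import *
look('scene','17',scale=1.5); 
for c in('top','scene'):
    G=grid(c,look(c,'18',(90,100,410,310),2.4)[1]);  bars(G,(.5,.67,-.3,.4),(.262,.285)); tray(G)
E
```

```text
time_s: 41.7
ee_pos: [0.5927, 0.3207, 0.2561]
eef_rot: [-1.645, 1.536, -3.123]
force: [-0.6, 0.1, -0.4]
grip_width: 0.0349
time_s: 42.2
ee_pos: [0.5962, 0.3208, 0.359]
eef_rot: [-1.677, 1.538, 3.129]
force: [-0.1, 0.4, 0.2]
grip_width: 0.046
time_s: 42.7
ee_pos: [0.3955, 0.3018, 0.3661]
eef_rot: [-1.692, 1.539, 3.113]
force: [0.4, 0.9, 0.7]
grip_width: 0.0468
bar n 57 c [643. 293.] size 53 10 bar ang 0.094 z 0.268 px [130. 153.]
bar n 56 c [646. 164.] size 46 9 bar ang 0.034 z 0.268 px [176. 153.]
bar n 38 c [652.  35.] size 32 9 bar ang 0.021 z 0.267 px [223. 152.]
bar n 24 c [660. -95.] size 18 8 bar ang 0.028 z 0.267 px [270. 151.]
bar n 217 c [630. -92.] size 16 107 bar ang 1.633 z 0.271 px [269. 161.]
bar n 209 c [616.  36.] size 17 107 bar ang 1.683 z 0.271 px [222. 165.]
bar n 16 c [604. -99.] size 21 7 bar ang 0.231 z 0.28 px [272. 171.]
bar n 217 c [593. 293.] size 17 106 bar ang 1.659 z 0.272 px [129. 171.]
bar n 15 c [592.  28.] size 18 7 bar ang 0.069 z 0.28 px [224. 173.]
tray rim 868 ((495.93792724609375, -288.1046447753906), (258.7290344238281, 222.0714111328125), 1.44
[... 152 characters left out ...]
px [232. 175.]
bar n 31 c [593.  32.] size 11 10 bar ang 0.305 z 0.272 px [275. 184.]
bar n 204 c [619.  39.] size 15 107 bar ang 1.657 z 0.269 px [271. 192.]
bar n 37 c [582. 161.] size 17 9 bar ang 0.05 z 0.271 px [319. 202.]
bar n 23 c [658.  37.] size 21 9 bar ang 0.04 z 0.267 px [263. 200.]
bar n 41 c [651. 167.] size 37 9 bar ang 0.097 z 0.267 px [306. 221.]
bar n 42 c [571. 290.] size 10 14 bar ang 2.95 z 0.274 px [366. 222.]
bar n 280 c [593. 296.] size 23 107 bar ang 1.661 z 0.27 px [364. 231.]
bar n 61 c [645. 298.] size 47 10 bar ang 0.087 z 0.268 px [354. 244.]
tray rim 466 ((495.9607849121094, -285.33642578125), (263.21771240234375, 220.86607360839844), 1.707843542098999) z 0.06
```

View pics/scene_17.png

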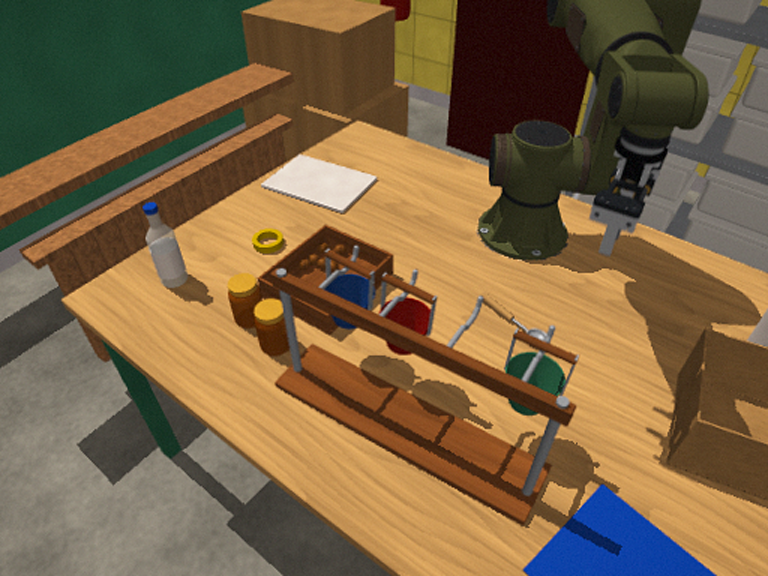

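View pics/top_18.png

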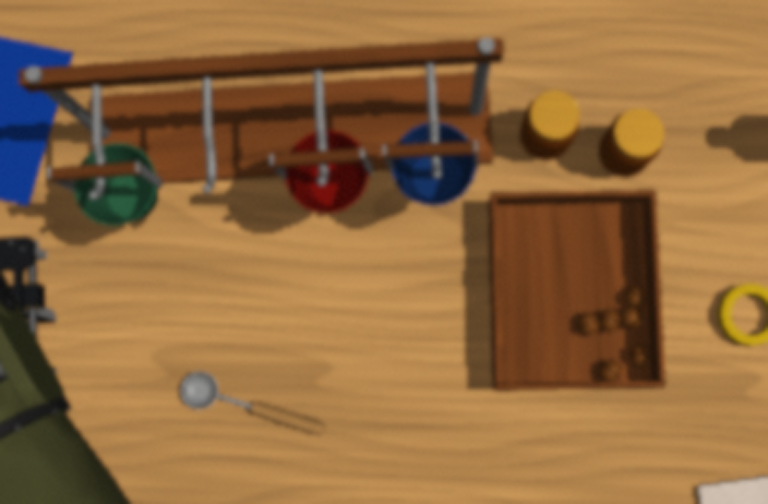

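```bash
python3 -c "
from station import *
print(hand_in())"
```

```text
the job is handed in; nothing more can be done
None
```

The job is done and handed in at about 43 s on the robot's clock, well under the 210 s limit. I tipped the red and blue pails over the tray's edge. I then hung blue on hook 4, red on hook 3 and the empty green pail on hook 1. There was no yellow pail.

- **Last checks:** The final top view shows six walnuts in the tray and none on the table or in the pails. All three handle bars measured about 264 mm above the table, against 265 mm expected, and square to their hooks. In the pictures the jars and tape stand where they were. I saw no sign of the tray being knocked; it stayed within about 1 mm in the top view.
- **What did not go as planned:** When I set the red and blue pails down after tipping, each stood up about 50 mm from where I aimed, with about 21 N on the wrist. They were still tilted in the grip. I measured where they stood again before hanging them.
- **Disagreement between views:** The two cameras differed by 2 to 4 mm on some bars, which is within the fit the hooks needed.

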